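# Close up a flow cell: seat the window plug, offer up the cover

### The arm

A 6-joint arm with a two-finger parallel gripper is mounted at the origin on the work surface; the furniture and walls round the work are solid. World frame = base frame: x ahead of the robot, y to its left, z up, the work surface at z = 0. Lengths are in m, angles in degrees, forces in N, time in s.
With the tool pointing down it reaches from about 0.3 to 0.75 m from the base axis. Payload 8.5 kg.
Tool frame: the origin (TCP) lies at the very end of the fingers, on their centre line; the grasp point (between the pads) lies 19 mm behind it; z points along the fingers, y is the line along which they close (so a half turn about z gives the same grasp; the last joint's range is limited). The gripper opens to 88 mm and grips with 3 to 60 N. Pads are 18 mm wide; open, the fingers measure 123 mm over their backs; the gripper's body (75 mm by 187 mm) begins 45 mm behind the grasp point.
Start: joints at [-75.476, 21.807, 74.336, -0, 83.858, -12.336], TCP at [0.248, -0.491, 0.239] pointing down, gripper open.
Joint ranges: [-178.18, 178.18], [-50.72, 133.34], [12.68, 142.11], [-81.47, 261.47], [9.98, 163.14], [-165.26, 165.26]. Speed limits (degrees/s): [136.94, 136.94, 180, 180, 180, 180].

### API

Orientations are given as [roll, pitch, yaw] about the fixed x, y, z axes, in that order (R = Rz(yaw) Ry(pitch) Rx(roll)).
In Python, from station import robot, optics gives the robot as it stands.
- The arm moves only by the tool drive_tool, never from a script. Its argument "motion" is a list of rows, each an object with "translation": the shift along the tool's x, y, z in cm, a list of three; "spin": the turn about the tool's z in rad; "gripper": the finger opening in cm, from 0 to 8.81. In form: [{"translation": [x, y, z], "spin": spin, "gripper": gripper}, ...]. A call has 1 to 8 rows; each row shifts and turns the commanded pose from where the row before left it, along the tool's axes as they then stand; what a row does not reach is not made up. A row lasts 1/8 s, in which the tool goes at most 62.5 mm and 10.7 degrees, less where a joint would pass 70% of its speed; a pose out of reach is approached as far as the arm can. A call is refused whole if a number of a shift passes 6.25 or a number of a turn 0.188, either way. A call with a gripper value outside its range is refused whole. The fingers move at their own pace and stop on an object; "grip_force" is the grip in N (left out, the last holds). Time passes only in rows, so rows that do not move let the fingers close. It gives the time, the measured TCP pose, the force, the opening and the grip force at its end, in the units of the state.
- robot.sense(): the state, without advancing time (a new reading comes with each control period).
- optics.get_image(name): name is "side" or "top"; returns the picture (400x640x3 uint8, blue, green, red); there is no depth.
- optics.get_calibration(name): a dict with "fx", "fy", "cx", "cy" (pixels), "world_from_camera" (4x4, takes a point from camera to world coordinates). Camera axes: x right, y down, z forward; pixel columns grow to the right and rows downward; lengths in m; the calibration is good to about 2 mm. A picture is of the moment at which its call begins. get_calibration takes no time and is no camera call.
- robot.close_job(): hands the job in; it is judged then, once.
The state is a dict: "time": time; "qpos": joint angles; "qvel": joint speeds; "tau": joint torques, N m; "position": TCP position; "eef_rot": TCP orientation; "ft_force": force on the tool from outside, world axes, zero at the start; "ft_torque": the same for the moment, N m; "finger_gap": finger opening in m; "grip_force": force on a finger pad.
Only numpy, scipy, OpenCV 4.12 (cv2) and the standard library are available. Lean on these libraries where they do the work, as an engineer would, in place of code of your own. Each camera call takes 0.05 s, during which the arm holds its last target. There are 200 camera calls.

### The job

Set the window plug foot down, glass face up, in the pocket of the flow cell so that its head rests flat on the block, and let go of it. Then pick up the cover frame by its handle and hold it level and still about a centimetre above the block, not touching it or the plug, with its two-hole end over the block's two-hole end and every threaded hole wholly visible through its cover hole, ready for the screws. Finish while still holding it there, and leave the other things on the bench where they are.

Things in the scene. Friction and masses are not known exactly. Their poses are not given: they have to be found in the camera images.
- cell: flow-cell block, aluminium, fixed, 80 (x) x 120 (y) x 25 mm high, a 12 mm thick hose nipple sticking 6 mm out of each long side. Origin: centre of the underside, z up; yaw within 0.4 rad of the world. Top face: in the middle a round pocket 32 mm wide, 16 deep; three threaded holes 8 mm wide at (x, y) = (28, 48), (-28, 48) (the two-hole end) and (0, -48) mm
- plug: window plug, steel, about 0.08 kg, stands on its foot: round foot 28 mm wide, 12 tall (lowest 3 mm tapering to 24 wide), on it a round head 40 mm wide, 14 tall, glass face on top. Origin: centre of the foot's underside; z up to the glass. Seated, its foot is in the pocket and the head's underside lies on the block's top. Plug and cover stand either side of the cell
- cover: cover frame, 0.2 kg, lies flat: steel plate 80 (x) x 120 (y) x 6 mm, 50 mm round window in the middle; over it a grey bar handle 10 mm wide (x), 78 long (y), 36 to 48 mm above the underside, posts 8 mm thick at y = +-34.5. Holes 15 mm wide at (28, 48), (-28, 48), (0, -48) mm as in the cell. Origin: centre of the underside, z up; yaw 0.3 to 1.1 rad. Balanced
- cell_hole0 (a point): centre of the mouth of a threaded hole in the cell's top face: two-hole end, on the cell's +x side
- cover_hole0 (a point): centre of the lower mouth of the cover's hole that belongs over cell_hole0
- cell_hole1 (a point): centre of the mouth of a threaded hole in the cell's top face: two-hole end, on the -x side
- cover_hole1 (a point): centre of the lower mouth of the cover's hole that belongs over cell_hole1
- cell_hole2 (a point): centre of the mouth of a threaded hole in the cell's top face: one-hole end, in the middle
- cover_hole2 (a point): centre of the lower mouth of the cover's hole that belongs over cell_hole2
- stopper_a: bystander, loose: white rubber stopper, 28 mm wide, 24 mm tall; origin at the centre of its underside. Leave it where it stands
- stopper_b: bystander, loose: black rubber stopper, 28 mm wide, 24 mm tall; origin at the centre of its underside. Leave it where it stands
- stopper_c: bystander, loose: green rubber stopper, 33 mm wide, 27 mm tall; origin at the centre of its underside. Leave it where it stands
- flask: bystander, loose: small conical glass flask, 51 mm wide, 85 mm tall; origin at the centre of its underside. Leave it where it stands
- tape: bystander, loose: roll of label tape, 68 mm wide, 19 mm tall; origin at the centre of its underside. Leave it where it stands
There are look-alikes about, which are no part of the job. Leave any blue or red look-alike of the plug alone.

How it is judged (in metres and radians):
On the way:
1. the plug sits in the pocket, glass face up, and has been let go, before the cover is lifted (horizontal distance between plug and cell below 0.003 m and z of plug in the frame of cell between 0.01 and 0.015 m and angle between plug's own z axis and vertical below 0.06 rad and contact force between plug and the arm below 0.1 N and contact force between plug and the fingers below 0.1 N and height (world z) of cover below 0.01 m), for 0.2 s.
At the end, for the whole second after the job is handed in: Plug seated foot down in the pocket (3 mm, tilt 0.06 rad), released; cover held still by the fingers, level within 0.07 rad, underside 4 to 20 mm above the block's top, touching neither block nor plug, each cover hole centre within 3.5 mm horizontally of its threaded hole (horizontal distance between plug and cell below 0.003 m and z of plug in the frame of cell between 0.01 and 0.015 m and angle between plug's own z axis and vertical below 0.06 rad and contact force between plug and the fingers below 0.1 N and horizontal distance between cover_hole0 and cell_hole0 below 0.0035 m and horizontal distance between cover_hole1 and cell_hole1 below 0.0035 m and horizontal distance between cover_hole2 and cell_hole2 below 0.0035 m and z of cover in the frame of cell between 0.029 and 0.045 m and angle between cover's own z axis and vertical below 0.07 rad and contact force between cover and the fingers above 1 N and contact force between cover and cell below 0.05 N and contact force between cover and plug below 0.05 N and linear speed of cover below 0.01 m/s and angular speed of cover below 0.1 rad/s); the arm keeps its last pose, push and grip.
It fails at once if another thing on the bench is moved by more than 2 cm or knocked over (distance of any of stopper_a, stopper_b, stopper_c, flask, tape from where it was at the start of the episode above 0.02 m or angle between any of stopper_a, stopper_b, stopper_c, flask, tape's own z axis and vertical above 0.4 rad).
It also fails if it takes over 64 s, if anything falls off the work surface, if the arm or the gripper's body presses on something with over 40 N, if the wrist force passes 120 N, or if a joint passes its speed limit or range.

## Working session

There is one attempt and no reset: what is moved stays moved. The work goes in short steps, Python scripts to look and compute and a tool call to move; the robot and the scene stay as the last step left them, time stands still between calls to the robot, and variables do not carry over. Pictures are saved under pics/ and viewed, at most 12 in all, crops included, and the job is handed in when it is done.

Besides the shell and the picture viewer there is one more tool, called by a JSON object that holds its "api" and its "payload". drive_tool: Moves the arm, as the interface text tells. Its arguments: {"type":"object","properties":{"motion":{"type":"array"},"grip_force":{"type":"number"}},"required":["motion"]}

```bash
mkdir -p pics; python3 - <<'E'
from station import robot, optics
import cv2, numpy as np
for n in("top","side"):
    cv2.imwrite(f"pics/{n}0.png",optics.get_image(n))
    c=optics.get_calibration(n);print(n,c["fx"],c["fy"],c["cx"],c["cy"]);print(np.round(c["world_from_camera"],4).tolist())
s=robot.sense();print(s["time"],s["position"],s["eef_rot"],s["finger_gap"])
E
```

```text
top 378.20247294949155 378.20247294949155 323.0923693708219 195.93051621543668
[[-0.0081, -0.9839, 0.1785, 0.2299], [-1.0, 0.0078, -0.0025, 0.0008], [0.0011, -0.1785, -0.9839, 1.1837], [0.0, 0.0, 0.0, 1.0]]
side 512.6035815579003 512.6035815579003 317.34446570322154 195.84904657798734
[[0.999, 0.0146, -0.0433, 0.4925], [0.0437, -0.5789, 0.8142, -1.0186], [-0.0132, -0.8152, -0.579, 0.8032], [0.0, 0.0, 0.0, 1.0]]
0.1 [ 0.24842622 -0.4904077   0.23820573] [-1.79926571e+02 -1.57693199e-02  2.68604730e+01] 0.08848765577158858
```

View pics/top0.png

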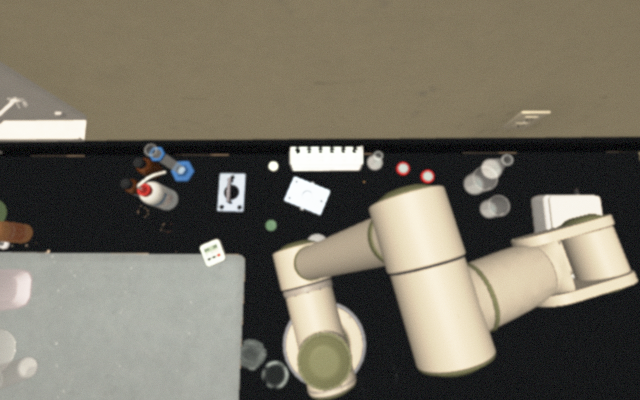

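View pics/side0.png

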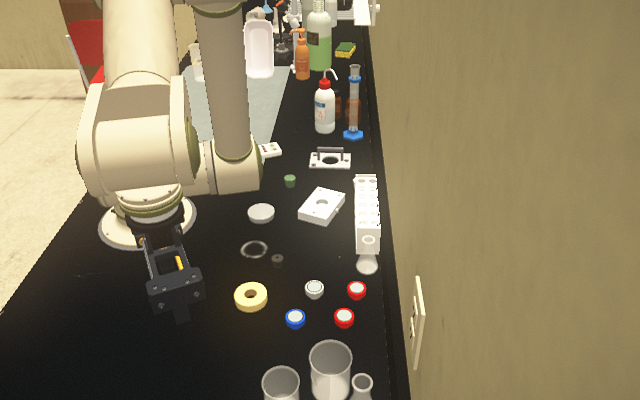

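```bash
cat > h.py <<'E'
from station import robot, optics
import cv2, numpy as np
def ray(n,u,v):
    c=optics.get_calibration(n);T=np.array(c["world_from_camera"])
    return T[:3,3],T[:3,:3]@np.array([(u-c["cx"])/c["fx"],(v-c["cy"])/c["fy"],1])
def onz(n,u,v,z):
    o,d=ray(n,u,v);return o+d*(z-o[2])/d[2]
def proj(n,p):
    c=optics.get_calibration(n);T=np.array(c["world_from_camera"]);q=T[:3,:3].T@(np.array(p)-T[:3,3])
    return np.array([c["fx"]*q[0]/q[2]+c["cx"],c["fy"]*q[1]/q[2]+c["cy"]])
def tool(dx,dy,yawdeg):  # world shift -> tool shift (tool down, roll 180)
    a=np.radians(yawdeg);return dx*np.cos(a)+dy*np.sin(a), dx*np.sin(a)-dy*np.cos(a)
E
python3 - <<'E'
from h import *
s=cv2.imread("pics/side0.png");t=cv2.imread("pics/top0.png")
a=cv2.resize(s[140:340,230:400],None,fx=3,fy=3,interpolation=cv2.INTER_CUBIC)
b=cv2.resize(t[140:240,210:340],None,fx=2.2,fy=2.2,interpolation=cv2.INTER_CUBIC)
im=np.zeros((600,800,3),np.uint8);im[:,:510]=a;im[:b.shape[0],512:512+b.shape[1]]=b[:,:288]
cv2.imwrite("pics/c1.png",im)
for u,v in[(314,286),(357,286),(344,314),(295,314),(250,293),(277,260),(261,211),(290,180)]:print(u,v,onz("side",u,v,.026).round(3))
for u,v in[(273,166),(231,192),(307,196),(271,226),(375,160)]:print(u,v,onz("top",u,v,.025).round(3))
E
```

```text
314 286 [ 0.442 -0.252  0.026]
357 286 [ 0.532 -0.25   0.026]
344 314 [ 0.505 -0.327  0.026]
295 314 [ 0.408 -0.33   0.026]
250 293 [ 0.31  -0.276  0.026]
277 260 [ 0.355 -0.175  0.026]
261 211 [0.295 0.005 0.026]
290 180 [0.356 0.147 0.026]
273 166 [0.537 0.155 0.025]
231 192 [0.455 0.285 0.025]
307 196 [0.44  0.048 0.025]
271 226 [0.348 0.158 0.025]
375 160 [ 0.554 -0.168  0.025]
```

View pics/c1.png

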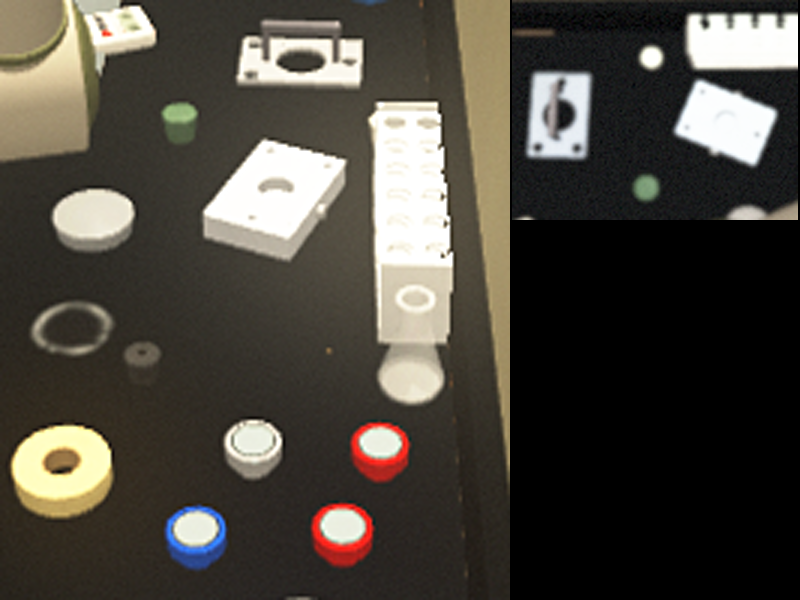

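```bash
cat > m.py <<'E'
from h import *
def blobs(n,im,box,z,k=9,th=18,minA=2,mask_th=90):
    u0,u1,v0,v1=box;g=cv2.cvtColor(im,cv2.COLOR_BGR2GRAY)[v0:v1,u0:u1]
    S=4;G=cv2.resize(g,None,fx=S,fy=S,interpolation=cv2.INTER_CUBIC)
    bh=cv2.morphologyEx(G,cv2.MORPH_BLACKHAT,cv2.getStructuringElement(cv2.MORPH_ELLIPSE,(k*S,k*S)))
    cs,_=cv2.findContours((bh>th).astype(np.uint8),cv2.RETR_EXTERNAL,cv2.CHAIN_APPROX_NONE)
    for c in cs:
        A=cv2.contourArea(c)/S/S
        if A<minA: continue
        m=np.zeros(G.shape,np.uint8);cv2.drawContours(m,[c],-1,1,-1);w=bh*m.astype(float)
        y,x=np.mgrid[:G.shape[0],:G.shape[1]];u=(x*w).sum()/w.sum()/S+u0-.375;v=(y*w).sum()/w.sum()/S+v0-.375
        print(n,"px %.1f %.1f A %.1f"%(u,v,A),onz(n,u,v,z).round(4))
E
python3 - <<'E'
from m import *
t=cv2.imread("pics/top0.png");s=cv2.imread("pics/side0.png")
print("cell");blobs("top",t,(282,334,174,218),.025);blobs("side",s,(296,348,184,228),.025,k=11)
print("cover");blobs("top",t,(216,247,170,214),.006);blobs("side",s,(305,356,144,172),.006)
g=cv2.cvtColor(s,cv2.COLOR_BGR2GRAY)
x0,y0=299,272;m=cv2.resize(g[y0:306,x0:330],None,fx=4,fy=4,interpolation=cv2.INTER_CUBIC)>85
c=max(cv2.findContours(m.astype(np.uint8),0,1)[0],key=cv2.contourArea);x,y,w,h=cv2.boundingRect(c)
l,r,tp,bt=x/4+x0-.375,(x+w)/4+x0-.375,y/4+y0-.375,(y+h)/4+y0-.375;print("plug",l,r,tp,bt)
p=onz("side",(l+r)/2,tp,.026);print(p-[0,.02,0],onz("side",r,tp+8,.026)-onz("side",l,tp+8,.026))
# base edges of plates
for n,im,box,z in(("top",t,(282,334,174,218),.025),("top",t,(216,247,170,214),.006)):
    u0,u1,v0,v1=box;G=cv2.resize(cv2.cvtColor(im,6)[v0:v1,u0:u1],None,fx=4,fy=4,interpolation=2)
    c=max(cv2.findContours((G>120).astype(np.uint8),0,1)[0],key=cv2.contourArea)
    q=np.array([onz(n,a/4+u0-.375,b/4+v0-.375,z)[:2] for a,b in c[:,0]],np.float32);print(cv2.minAreaRect(q))
E
```

```text
cell
top px 317.4 216.0 A 21.6 [0.3773 0.0161 0.025 ]
top px 304.1 209.4 A 3.6 [0.3982 0.0569 0.025 ]
top px 298.5 207.1 A 2.2 [0.4055 0.0742 0.025 ]
top px 320.9 200.7 A 4.3 [0.425  0.0047 0.025 ]
top px 289.0 197.4 A 4.2 [0.4361 0.1038 0.025 ]
top px 282.9 196.7 A 28.8 [0.4387 0.123  0.025 ]
top px 331.6 192.2 A 16.2 [ 0.4516 -0.0289  0.025 ]
top px 296.1 181.2 A 3.5 [0.4876 0.082  0.025 ]
top px 296.9 174.9 A 26.2 [0.5078 0.0796 0.025 ]
side px 318.5 225.9 A 54.9 [ 0.4427 -0.0496  0.025 ]
side px 301.5 214.0 A 7.7 [ 0.3982 -0.0035  0.025 ]
side px 313.4 212.0 A 2.8 [0.4276 0.0054 0.025 ]
side px 296.6 212.8 A 25.6 [0.3854 0.0009 0.025 ]
side px 335.6 207.9 A 18.2 [0.4829 0.0242 0.025 ]
side px 321.5 201.3 A 46.5 [0.4462 0.0517 0.025 ]
side px 338.7 194.9 A 2.2 [0.4901 0.0817 0.025 ]
side px 345.9 197.2 A 30.3 [0.5091 0.0718 0.025 ]
side px 319.7 189.8 A 2.4 [0.4393 0.104  0.025 ]
side px 322.5 185.5 A 42.3 [0.4461 0.1242 0.025 ]
cover
top px 231.1 191.9 A 1345.3 [0.4587 0.2892 0.006 ]
side px 330.4 169.6 A 159.5 [0.4649 0.2342 0.006 ]
side px 313.2 164.3 A 15.2 [0.4137 0.2621 0.006 ]
side px 350.0 163.2 A 4.2 [0.5219 0.271  0.006 ]
side px 306.8 163.9 A 19.9 [0.3947 0.2642 0.006 ]
side px 329.9 160.0 A 117.6 [0.4621 0.2875 0.006 ]
side px 350.8 157.4 A 11.0 [0.5247 0.3037 0.006 ]
side px 330.5 153.3 A 207.9 [0.4632 0.3267 0.006 ]
side px 330.2 145.0 A 77.0 [0.4611 0.377  0.006 ]
plug 304.125 323.875 279.375 299.375
[ 0.44074593 -0.25283154  0.026     ] [0.04132732 0.00127403 0.        ]
((0.4421673119068146, 0.04915584996342659), (0.12755438685417175, 0.09608162939548492), 67.42794799804688)
((0.45921385288238525, 0.2896025776863098), (0.08560465276241302, 0.12481752038002014), 88.19163513183594)
```

Candidates for the plug (side view): grey steel one (314,288); blue (295,318), red (357,290) and (344,318) are look‑alikes; white dish (261,213) too wide. The crop confirms the grey one, at about (0.441, −0.253). The cell hole spacings come out at 55.5 and 96 mm, as they should.

{"api": "drive_tool", "payload": {"motion": [{"translation": [4.65,-2.08,2.2],"spin": 0,"gripper": 6},{"translation": [4.65,-2.08,2.2],"spin": 0,"gripper": 6},{"translation": [4.65,-2.08,2.2],"spin": 0,"gripper": 6},{"translation": [4.65,-2.08,2.2],"spin": 0,"gripper": 6},{"translation": [4.65,-2.08,2.2],"spin": 0,"gripper": 6},{"translation": [4.65,-2.08,2.2],"spin": 0,"gripper": 6},{"translation": [0,0,0],"spin": 0,"gripper": 6}], "grip_force": 25}}

```text
time: 0.98
position: [0.4417, -0.2503, 0.1052]
eef_rot: [-179.8, 0.1, 27.1]
ft_force: [0.0, -0.5, 0.8]
finger_gap: 0.0601
grip_force: 0.0
```

```bash
python3 - <<'E'
from m import *
s=robot.sense();print(s["time"],s["position"],s["eef_rot"],s["finger_gap"],s["qpos"].round(1) if hasattr(s["qpos"],'round') else s["qpos"])
t=optics.get_image("top");c=optics.get_image("side");cv2.imwrite("pics/top1.png",t);cv2.imwrite("pics/side1.png",c)
p=proj("side",s["position"]);print("tcp px",p)
cr=lambda im,u0,v0:cv2.resize(im[v0:v0+130,u0:u0+130],(400,400),interpolation=2)
tp=proj("top",s["position"]);print(tp)
cv2.imwrite("pics/c2.png",np.hstack([cr(c,250,200),cr(t,int(tp[0])-65,150)]))
print("cover");blobs("top",t,(210,252,165,220),.006,k=9)
E
```

```text
0.975 [ 0.44166667 -0.25026003  0.10517498] [-1.79790802e+02  6.05535174e-02  2.71122099e+01] 0.060115392191729435 [-42.9  26.   92.4   0.   61.8  20. ]
tcp px [313.36510749 257.19342293]
[408.45410978 189.79166405]
cover
top px 239.0 206.8 A 21.8 [0.4107 0.2628 0.006 ]
top px 221.3 206.5 A 24.1 [0.4121 0.3186 0.006 ]
top px 225.2 191.9 A 24.4 [0.4591 0.3079 0.006 ]
top px 232.0 189.1 A 191.2 [0.4677 0.2869 0.006 ]
```

View pics/c2.png

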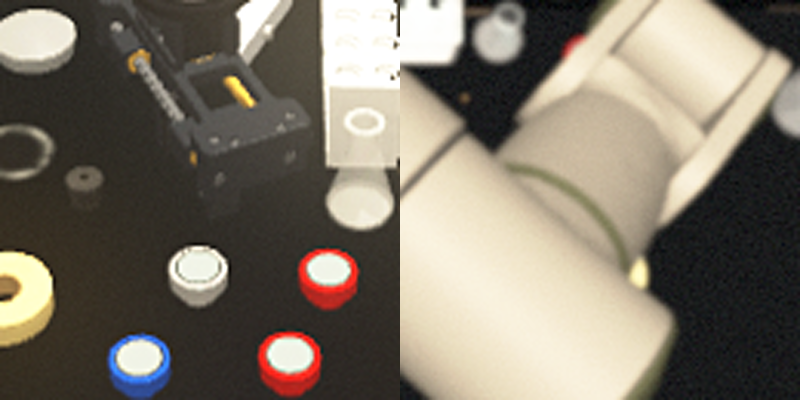

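The plug stands free at crop (198,270), i.e. side (314,288), with the gripper above and behind it at the right x. Going down now.

{"api": "drive_tool", "payload": {"motion": [{"translation": [-0.18,0.21,4.5],"spin": 0,"gripper": 6},{"translation": [0,0,3.1],"spin": 0,"gripper": 6},{"translation": [0,0,1.5],"spin": 0,"gripper": 6},{"translation": [0,0,0],"spin": 0,"gripper": 6},{"translation": [0,0,0],"spin": 0,"gripper": 3},{"translation": [0,0,0],"spin": 0,"gripper": 3},{"translation": [0,0,0],"spin": 0,"gripper": 3},{"translation": [0,0,0],"spin": 0,"gripper": 3}], "grip_force": 25}}

```text
time: 2.08
position: [0.4406, -0.2561, 0.0165]
eef_rot: [179.9, -0.0, 26.9]
ft_force: [-0.8, 1.0, 6.8]
finger_gap: 0.0379
grip_force: 25.0
```

```bash
python3 - <<'E'
from m import *
s=robot.sense();print(s["time"],s["position"],s["ft_force"],s["ft_torque"])
c=optics.get_image("side");cv2.imwrite("pics/side2.png",c)
cv2.imwrite("pics/c3.png",cv2.resize(c[240:330,265:365],None,fx=6,fy=6,interpolation=2))
E
```

```text
2.075 [ 0.44059488 -0.25610146  0.01652105] [-0.79398634  1.02152562  6.76086751] [ 0.12473764  0.18725063 -0.0018475 ]
```

View pics/c3.png

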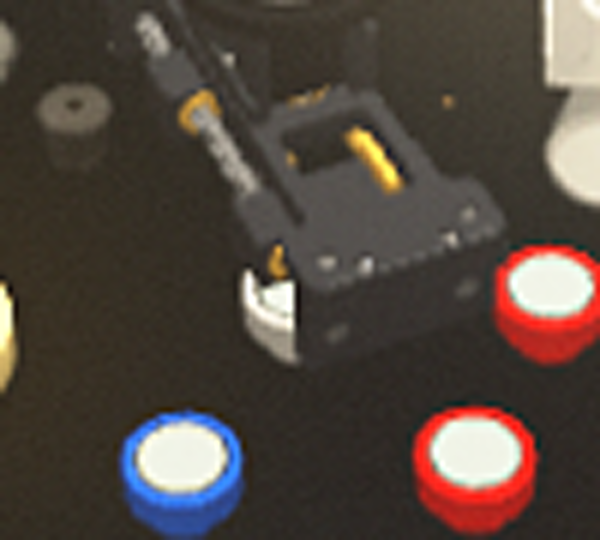

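Crop: plug's left half shows at (270,310), the gripper's body hides the rest; look-alikes untouched. The gap of 37.9 mm is a little small, so I'll lift a bit and check.

{"api": "drive_tool", "payload": {"motion": [{"translation": [0,0,-2],"spin": 0,"gripper": 3},{"translation": [0,0,-4],"spin": 0,"gripper": 3},{"translation": [0,0,-4],"spin": 0,"gripper": 3},{"translation": [0,0,0],"spin": 0,"gripper": 3},{"translation": [0,0,0],"spin": 0,"gripper": 3}]}}

```text
time: 2.75
position: [0.44, -0.2556, 0.115]
eef_rot: [-179.9, 0.0, 26.9]
ft_force: [-0.1, -0.8, -1.1]
finger_gap: 0.038
grip_force: 25.0
```

```bash
python3 - <<'E'
from m import *
s=robot.sense();print(s["time"],s["position"],s["ft_force"],s["ft_torque"],s["finger_gap"])
c=optics.get_image("side");cv2.imwrite("pics/side3.png",c);print(proj("side",s["position"]))
cv2.imwrite("pics/c4.png",cv2.resize(c[210:310,265:365],None,fx=6,fy=6,interpolation=2))
E
```

```text
2.75 [ 0.43995629 -0.2555872   0.11501643] [-0.0801067  -0.83577309 -1.10911577] [0.03662421 0.04682913 0.03985897] 0.037958706404945204
[312.28737407 255.30154128]
```

View pics/c4.png

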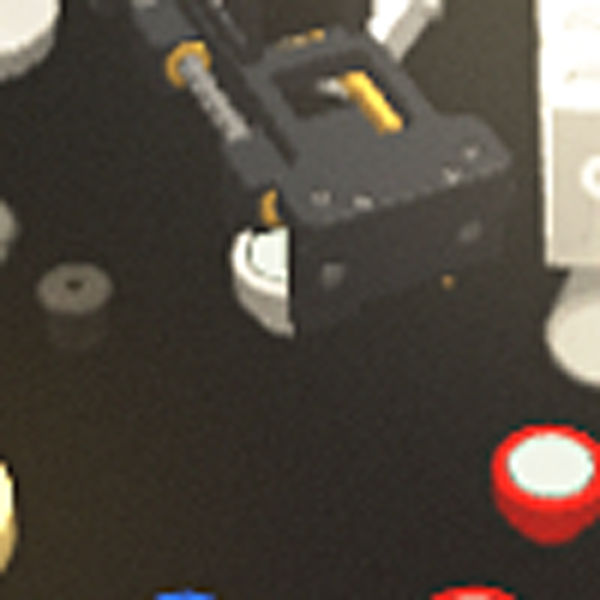

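Plug held level, left edge at crop (232,260), about 2.5 mm off the TCP along tool x. Carrying it over the cell.

{"api": "drive_tool", "payload": {"motion": [{"translation": [2.35,-4.48,0],"spin": 0,"gripper": 3},{"translation": [2.35,-4.48,0],"spin": 0,"gripper": 3},{"translation": [2.35,-4.48,0],"spin": 0,"gripper": 3},{"translation": [2.35,-4.48,0],"spin": 0,"gripper": 3},{"translation": [2.35,-4.48,0],"spin": 0,"gripper": 3},{"translation": [2.35,-4.48,0],"spin": 0,"gripper": 3},{"translation": [0,0,3],"spin": 0,"gripper": 3},{"translation": [0,0,3],"spin": 0,"gripper": 3}]}}

```text
time: 3.8
position: [0.4442, 0.0484, 0.0542]
eef_rot: [-180.0, 0.1, 27.0]
ft_force: [0.6, -0.1, -0.4]
finger_gap: 0.038
grip_force: 25.0
```

{"api": "drive_tool", "payload": {"motion": [{"translation": [0,0,0],"spin": 0,"gripper": 3},{"translation": [0,0,0],"spin": 0,"gripper": 3},{"translation": [0,0,0],"spin": 0,"gripper": 3}]}}

```text
time: 4.18
position: [0.4451, 0.0474, 0.0566]
eef_rot: [179.9, -0.1, 26.8]
ft_force: [-0.2, -1.1, -1.2]
finger_gap: 0.0379
grip_force: 25.0
```

```bash
python3 - <<'E'
from m import *
s=robot.sense();print(s["time"],s["position"],s["eef_rot"],s["ft_force"],s["finger_gap"],proj("side",s["position"]),proj("top",s["position"]))
c=optics.get_image("side");cv2.imwrite("pics/side4.png",c);t=optics.get_image("top");cv2.imwrite("pics/top4.png",t)
cr=lambda im,u0,v0:cv2.resize(im[v0:v0+80,u0:u0+80],(400,400),interpolation=2)
cv2.imwrite("pics/c5.png",np.hstack([cr(c,280,160),cr(t,267,156)]))
E
```

```text
4.175 [0.44514928 0.04736001 0.0565535 ] [ 1.79946304e+02 -7.36222044e-02  2.68434027e+01] [-0.15002261 -1.11028569 -1.24331982] 0.03789862732305202 [320.93798087 192.25834489] [306.7755404 192.5429854]
```

View pics/c5.png

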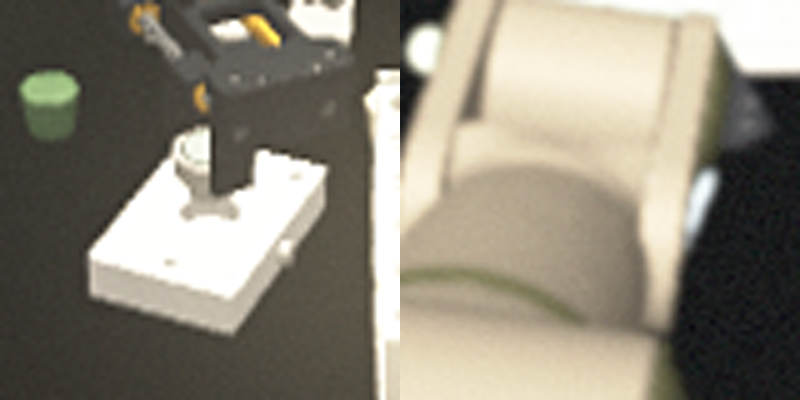

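```bash
python3 - <<'E'
from m import *
c=cv2.imread("pics/side4.png");g=cv2.cvtColor(c,6).astype(float)
for v in range(183,202):
    print(v,g[v,308:338].astype(int).tolist())
p=np.array([.4462,.0491,.0655])
for d in(0,-.02,.02):print(proj("side",p+[d,0,0]))
print(proj("side",p+[0,.02,0]))
E
```

```text
183 [63, 68, 65, 66, 66, 69, 69, 72, 73, 71, 71, 75, 69, 68, 74, 72, 78, 76, 76, 80, 80, 79, 78, 80, 77, 81, 78, 82, 82, 80]
184 [64, 63, 64, 65, 67, 73, 66, 72, 66, 70, 68, 66, 64, 68, 71, 74, 72, 75, 79, 76, 79, 79, 77, 80, 81, 80, 81, 82, 81, 83]
185 [64, 64, 67, 65, 64, 69, 70, 65, 65, 65, 79, 151, 146, 147, 65, 74, 77, 77, 80, 87, 88, 87, 78, 80, 79, 81, 82, 81, 83, 79]
186 [61, 66, 67, 63, 68, 66, 66, 65, 98, 146, 167, 216, 220, 242, 62, 74, 75, 79, 84, 99, 101, 92, 79, 79, 81, 78, 81, 83, 83, 83]
187 [66, 67, 69, 63, 65, 66, 78, 169, 250, 221, 242, 245, 246, 253, 60, 72, 77, 79, 82, 105, 98, 82, 80, 80, 81, 82, 84, 84, 85, 83]
188 [65, 66, 64, 67, 65, 59, 121, 251, 218, 245, 247, 246, 249, 251, 57, 75, 79, 75, 79, 88, 82, 79, 82, 81, 78, 78, 79, 82, 82, 82]
189 [65, 65, 66, 65, 62, 61, 148, 255, 179, 248, 246, 244, 248, 252, 61, 79, 77, 79, 79, 78, 78, 80, 75, 72, 70, 70, 74, 76, 78, 78]
190 [66, 66, 67, 64, 64, 73, 179, 254, 185, 236, 247, 245, 248, 251, 62, 82, 79, 79, 77, 79, 78, 78, 83, 178, 255, 241, 105, 103, 62, 67]
191 [65, 66, 67, 62, 64, 129, 227, 243, 243, 200, 235,
[... 986 characters left out ...]
5, 255, 255, 255, 255, 255, 145, 156, 160, 152, 92, 69, 77, 96, 133, 254, 255, 255, 255, 255, 255, 255, 255, 255, 255, 255]
199 [255, 255, 255, 255, 255, 255, 255, 255, 255, 255, 178, 159, 156, 156, 144, 121, 143, 169, 239, 255, 255, 255, 255, 255, 255, 255, 255, 255, 255, 255]
200 [255, 255, 255, 255, 255, 255, 255, 255, 255, 237, 188, 178, 172, 175, 169, 173, 188, 189, 223, 254, 255, 255, 255, 255, 255, 255, 255, 255, 255, 255]
201 [255, 255, 255, 255, 255, 255, 255, 255, 229, 178, 185, 189, 188, 190, 184, 191, 192, 187, 183, 224, 255, 255, 255, 255, 255, 255, 255, 255, 255, 255]
[321.34639234 188.97684821]
[313.46161871 188.86623932]
[329.24168944 189.08760472]
[321.63796954 184.54746004]
```

Foot is right over the pocket (crop (207,206)); the plug's left edge is 0.4 px right of nominal, so I shift 1 mm and lower.

{"api": "drive_tool", "payload": {"motion": [{"translation": [-0.08,-0.04,0.8],"spin": 0,"gripper": 3},{"translation": [0,0,0.6],"spin": 0,"gripper": 3},{"translation": [0,0,0.4],"spin": 0,"gripper": 3},{"translation": [0,0,0.3],"spin": 0,"gripper": 3},{"translation": [0,0,0.3],"spin": 0,"gripper": 3},{"translation": [0,0,0],"spin": 0,"gripper": 3},{"translation": [0,0,0],"spin": 0,"gripper": 3}], "grip_force": 10}}

```text
time: 5.15
position: [0.4439, 0.0476, 0.0318]
eef_rot: [180.0, -0.0, 26.9]
ft_force: [-0.5, 0.1, -0.5]
finger_gap: 0.0381
grip_force: 10.0
```

{"api": "drive_tool", "payload": {"motion": [{"translation": [0,0,0.15],"spin": 0,"gripper": 3},{"translation": [0,0,0.1],"spin": 0,"gripper": 3},{"translation": [0,0,0],"spin": 0,"gripper": 3},{"translation": [0,0,0],"spin": 0,"gripper": 3}]}}

```text
time: 5.65
position: [0.4438, 0.0476, 0.0296]
eef_rot: [180.0, -0.0, 26.9]
ft_force: [-1.8, 1.0, 5.9]
finger_gap: 0.0384
grip_force: 10.0
```

{"api": "drive_tool", "payload": {"motion": [{"translation": [0,0,0],"spin": 0,"gripper": 5.5},{"translation": [0,0,0],"spin": 0,"gripper": 5.5},{"translation": [0,0,0],"spin": 0,"gripper": 5.5},{"translation": [0,0,-1],"spin": 0,"gripper": 5.5},{"translation": [0,0,-3],"spin": 0,"gripper": 5.5},{"translation": [0,0,-5],"spin": 0,"gripper": 5.5},{"translation": [0,0,-5],"spin": 0,"gripper": 5.5},{"translation": [0,0,0],"spin": 0.18,"gripper": 5.5}]}}

```text
time: 6.65
position: [0.4451, 0.0475, 0.1732]
eef_rot: [179.8, -0.4, 16.3]
ft_force: [0.1, -1.3, -0.2]
finger_gap: 0.0553
grip_force: 0.0
```

```bash
python3 - <<'E'
from m import *
s=robot.sense();print(s["time"],s["position"],s["eef_rot"],s["finger_gap"],s["qpos"])
c=optics.get_image("side");cv2.imwrite("pics/side5.png",c);t=optics.get_image("top");cv2.imwrite("pics/top5.png",t)
cr=lambda im,u0,v0:cv2.resize(im[v0:v0+80,u0:u0+80],(400,400),interpolation=2)
cv2.imwrite("pics/c6.png",np.hstack([cr(c,290,140),cr(t,200,156)]))
E
```

```text
6.65 [0.445101   0.04745738 0.17317771] [179.80690178  -0.41114196  16.33784881] 0.055308653340117656 [-9.13375238e+00  1.52980031e+01  9.63059335e+01  2.68258785e-03
  6.79418411e+01  6.45280940e+01]
```

View pics/c6.png

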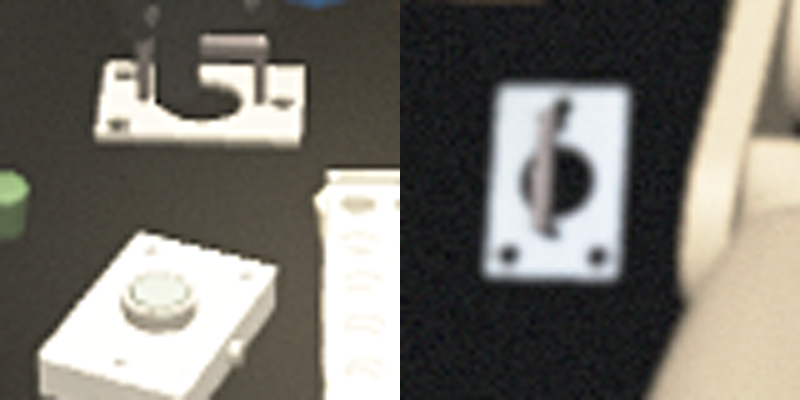

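Plug seated in the pocket, head flat (left crop (160,300)), cover clear. Turning the tool by about 162° for the cover (j6 stays in range that way).

{"api": "drive_tool", "payload": {"motion": [{"translation": [0,0,0],"spin": -0.186,"gripper": 5.5},{"translation": [0,0,0],"spin": -0.186,"gripper": 5.5},{"translation": [0,0,0],"spin": -0.186,"gripper": 5.5},{"translation": [0,0,0],"spin": -0.186,"gripper": 5.5},{"translation": [0,0,0],"spin": -0.186,"gripper": 5.5},{"translation": [0,0,0],"spin": -0.186,"gripper": 5.5},{"translation": [0,0,0],"spin": -0.186,"gripper": 5.5},{"translation": [0,0,0],"spin": -0.186,"gripper": 5.5}]}}

```text
time: 7.75
position: [0.4434, 0.0476, 0.1689]
eef_rot: [-179.9, -0.0, 102.4]
ft_force: [0.2, -0.6, -0.2]
finger_gap: 0.055
grip_force: 0.0
```

{"api": "drive_tool", "payload": {"motion": [{"translation": [0,0,0],"spin": -0.186,"gripper": 5.5},{"translation": [0,0,0],"spin": -0.186,"gripper": 5.5},{"translation": [0,0,0],"spin": -0.186,"gripper": 5.5},{"translation": [0,0,0],"spin": -0.186,"gripper": 5.5},{"translation": [0,0,0],"spin": -0.186,"gripper": 5.5},{"translation": [0,0,0],"spin": -0.186,"gripper": 5.5},{"translation": [0,0,0],"spin": -0.186,"gripper": 5.5},{"translation": [0,0,0],"spin": 0,"gripper": 5.5}]}}

```text
time: 8.75
position: [0.4435, 0.0476, 0.169]
eef_rot: [180.0, -0.1, 176.5]
ft_force: [-0.0, 0.0, 0.2]
finger_gap: 0.0549
grip_force: 0.0
```

```bash
python3 - <<'E'
from m import *
s=robot.sense();print(s["time"],s["position"],s["eef_rot"],s["finger_gap"],s["qpos"])
t=cv2.imread("pics/top5.png");blobs("top",t,(210,252,165,220),.006,k=9)
print("plug+cell");c=optics.get_image("side");cv2.imwrite("pics/side6.png",c);blobs("side",cv2.imread("pics/side5.png"),(296,348,184,228),.025,k=7,th=14)
E
```

```text
8.75 [0.44348599 0.04759642 0.16897076] [ 1.79992478e+02 -6.80350912e-02  1.76475668e+02] 0.0548796539071034 [-9.14864076e+00  1.56567882e+01  9.66064523e+01  8.83279907e-04
  6.78052043e+01 -9.56246387e+01]
top px 239.0 206.9 A 22.9 [0.4106 0.2627 0.006 ]
top px 221.3 206.5 A 23.8 [0.4121 0.3186 0.006 ]
top px 225.3 191.9 A 24.7 [0.4591 0.3078 0.006 ]
top px 232.0 189.2 A 191.0 [0.4676 0.2869 0.006 ]
plug+cell
side px 321.7 226.4 A 25.2 [ 0.4504 -0.0514  0.025 ]
side px 323.0 219.9 A 3.3 [ 0.4526 -0.0258  0.025 ]
side px 304.5 215.4 A 24.5 [ 0.406  -0.0092  0.025 ]
side px 313.4 212.0 A 2.5 [0.4275 0.0055 0.025 ]
side px 296.5 213.5 A 22.5 [ 0.3855 -0.0018  0.025 ]
side px 335.8 207.6 A 18.5 [0.4834 0.0254 0.025 ]
side px 320.9 202.7 A 88.9 [0.4447 0.0454 0.025 ]
side px 346.0 196.7 A 23.6 [0.5093 0.0738 0.025 ]
side px 319.7 189.8 A 2.2 [0.4394 0.1039 0.025 ]
side px 319.2 185.1 A 12.6 [0.4372 0.1261 0.025 ]
```

{"api": "drive_tool", "payload": {"motion": [{"translation": [0,0,0],"spin": -0.035,"gripper": 5.5},{"translation": [-0.21,4.84,0],"spin": 0,"gripper": 5.5},{"translation": [-0.21,4.84,0],"spin": 0,"gripper": 5.5},{"translation": [-0.21,4.84,0],"spin": 0,"gripper": 5.5},{"translation": [-0.21,4.84,0],"spin": 0,"gripper": 5.5},{"translation": [-0.21,4.84,0],"spin": 0,"gripper": 5.5},{"translation": [0,0,5],"spin": 0,"gripper": 5.5},{"translation": [0,0,0],"spin": 0,"gripper": 5.5}]}}

```text
time: 9.8
position: [0.4593, 0.2889, 0.1168]
eef_rot: [-179.9, -0.4, 178.4]
ft_force: [0.1, 0.9, -0.6]
finger_gap: 0.0548
grip_force: 0.0
```

```bash
python3 - <<'E'
from m import *
s=robot.sense();print(s["time"],s["position"],s["eef_rot"],s["finger_gap"])
c=optics.get_image("side");cv2.imwrite("pics/side7.png",c);t=optics.get_image("top");cv2.imwrite("pics/top7.png",t)
cr=lambda im,u0,v0:cv2.resize(im[v0:v0+80,u0:u0+80],(400,400),interpolation=2)
cv2.imwrite("pics/c7.png",np.hstack([cr(c,290,105),cr(t,195,156)]))
E
```

```text
9.8 [0.45928009 0.28888378 0.11675414] [-179.85117408   -0.37677716  178.4481065 ] 0.054848741421525904
```

View pics/c7.png

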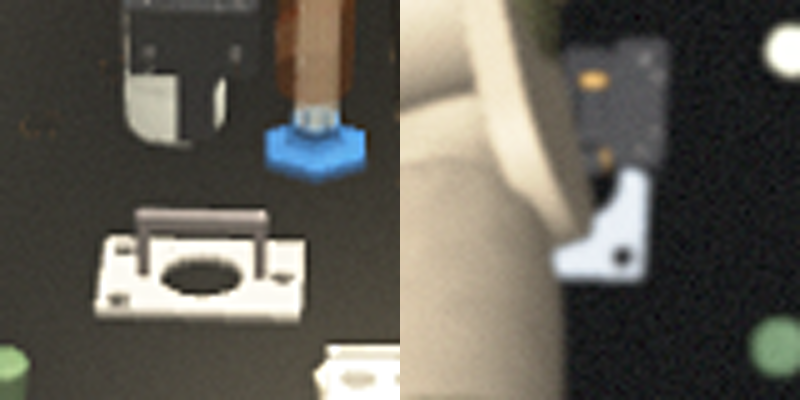

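Finger is above the handle's middle (side crop (200,110) over (201,215)). Going down and gripping.

{"api": "drive_tool", "payload": {"motion": [{"translation": [-0.1,0,4.5],"spin": 0,"gripper": 5.5},{"translation": [0,0,3],"spin": 0,"gripper": 5.5},{"translation": [0,0,1.8],"spin": 0,"gripper": 5.5},{"translation": [0,0,0],"spin": 0,"gripper": 3},{"translation": [0,0,0],"spin": 0,"gripper": 0},{"translation": [0,0,0],"spin": 0,"gripper": 0},{"translation": [0,0,0],"spin": 0,"gripper": 0},{"translation": [0,0,0],"spin": 0,"gripper": 0}], "grip_force": 40}}

```text
time: 10.9
position: [0.4623, 0.2894, 0.0267]
eef_rot: [180.0, 0.1, 178.4]
ft_force: [-0.0, 0.5, 4.0]
finger_gap: 0.0092
grip_force: 40.0
```

{"api": "drive_tool", "payload": {"motion": [{"translation": [0,0,-1],"spin": 0,"gripper": 0},{"translation": [0,0,-3],"spin": 0,"gripper": 0},{"translation": [0,0,-4],"spin": 0,"gripper": 0},{"translation": [0,0,-4],"spin": 0,"gripper": 0},{"translation": [0.2,-3,0],"spin": 0,"gripper": 0},{"translation": [0.2,-4.5,0],"spin": 0,"gripper": 0},{"translation": [0.2,-4.5,0],"spin": 0,"gripper": 0},{"translation": [0.2,-4.5,0],"spin": 0,"gripper": 0}]}}

```text
time: 11.9
position: [0.4489, 0.1231, 0.1466]
eef_rot: [-180.0, -0.0, 178.4]
ft_force: [-0.6, -0.6, -2.2]
finger_gap: 0.0096
grip_force: 40.0
```

{"api": "drive_tool", "payload": {"motion": [{"translation": [0.2,-4.5,0],"spin": 0,"gripper": 0},{"translation": [0.2,-3,0],"spin": 0,"gripper": 0},{"translation": [0,0,0],"spin": 0.17,"gripper": 0},{"translation": [0,0,0],"spin": 0.17,"gripper": 0},{"translation": [0,0,0],"spin": 0.17,"gripper": 0},{"translation": [0,0,0],"spin": 0.17,"gripper": 0},{"translation": [0,0,0],"spin": 0.17,"gripper": 0},{"translation": [0,0,0],"spin": 0.17,"gripper": 0}]}}

```text
time: 12.9
position: [0.443, 0.0496, 0.1465]
eef_rot: [-180.0, -0.0, 119.6]
ft_force: [-0.2, 0.4, -2.4]
finger_gap: 0.0098
grip_force: 40.0
```

{"api": "drive_tool", "payload": {"motion": [{"translation": [0,0,0],"spin": 0.17,"gripper": 0},{"translation": [0,0,0],"spin": 0.17,"gripper": 0},{"translation": [0,0,0],"spin": 0.17,"gripper": 0},{"translation": [0,0,0],"spin": 0.17,"gripper": 0},{"translation": [0,0,0],"spin": 0.17,"gripper": 0},{"translation": [0,0,0],"spin": 0.08,"gripper": 0},{"translation": [0,0,0],"spin": 0,"gripper": 0},{"translation": [0,0,0],"spin": 0,"gripper": 0}]}}

```text
time: 13.9
position: [0.4432, 0.0496, 0.1464]
eef_rot: [-180.0, 0.0, 66.8]
ft_force: [0.0, -0.2, -2.3]
finger_gap: 0.0094
grip_force: 40.0
```

{"api": "drive_tool", "payload": {"motion": [{"translation": [0,0,3],"spin": 0,"gripper": 0},{"translation": [0,0,2.5],"spin": 0,"gripper": 0},{"translation": [0,0,1.9],"spin": 0,"gripper": 0},{"translation": [0,0,0],"spin": 0,"gripper": 0},{"translation": [0,0,0],"spin": 0,"gripper": 0},{"translation": [0,0,0],"spin": 0,"gripper": 0}]}}

```text
time: 14.65
position: [0.4437, 0.0495, 0.073]
eef_rot: [179.9, -0.0, 66.7]
ft_force: [-0.1, 0.4, -2.6]
finger_gap: 0.0095
grip_force: 40.0
```

```bash
python3 - <<'E'
from m import *
s=robot.sense();print(s["time"],s["position"],s["eef_rot"],s["finger_gap"],s["ft_torque"])
c=optics.get_image("side");cv2.imwrite("pics/side8.png",c);t=optics.get_image("top");cv2.imwrite("pics/top8.png",t)
cr=lambda im,u0,v0:cv2.resize(im[v0:v0+60,u0:u0+80],(800,600),interpolation=2)
cv2.imwrite("pics/c8.png",cr(c,280,168))
z=s["position"][2]-.0267+.006;print("plate top z",z);blobs("side",c,(292,352,175,228),z,k=9,th=14)
E
```

```text
14.65 [0.44374367 0.04952899 0.0730216 ] [ 1.79912432e+02 -2.08718837e-02  6.66979409e+01] 0.009538368480315529 [-0.05572672  0.00720348  0.02151979]
plate top z 0.052321597001556634
side px 320.2 226.1 A 38.6 [ 0.4485 -0.0845  0.0523]
side px 321.3 219.4 A 6.7 [ 0.4501 -0.0591  0.0523]
side px 305.5 216.1 A 49.0 [ 0.4116 -0.0472  0.0523]
side px 313.4 212.0 A 2.5 [ 0.4297 -0.0305  0.0523]
side px 335.8 207.8 A 21.5 [ 0.4839 -0.0119  0.0523]
side px 344.6 197.3 A 4.4 [0.5053 0.0326 0.0523]
side px 319.9 202.3 A 120.3 [0.4439 0.0098 0.0523]
side px 338.9 186.3 A 17.4 [0.4905 0.0816 0.0523]
side px 343.3 182.3 A 6.5 [0.5019 0.1005 0.0523]
side px 319.0 190.0 A 200.2 [0.4394 0.0633 0.0523]
side px 293.9 175.1 A 4.4 [0.3693 0.1318 0.0523]
```

View pics/c8.png

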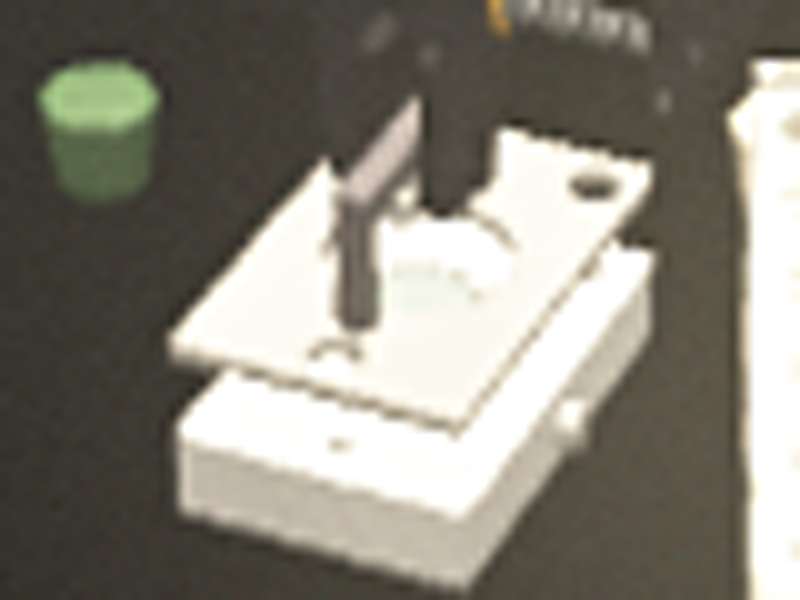

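```bash
python3 - <<'E'
from m import *
a=np.radians(-23.2);R=np.array([[np.cos(a),-np.sin(a)],[np.sin(a),np.cos(a)]])
c0=np.array([.4462,.0491])
P=lambda x,y,z:proj("side",[*(c0+R@[x,y]),z])
for n,x,y in(("h2",0,-.048),("h0",.028,.048),("FL",-.04,-.06),("FR",.04,-.06),("BR",.04,.06)):
    for z in(.0523,.025):
        p=P(x,y,z);print(n,z,p.round(1),"crop",((p-[280,168]+.5)*10).round(0))
p=proj("side",[*(c0+R@[0,-.048]+[0,.0075]),.0523]);print("h2 far rim",((p-[280,168]+.5)*10).round(0))
t=cv2.imread("pics/top8.png");cv2.imwrite("pics/c9.png",cv2.resize(t[155:230,260:360],(800,600),interpolation=2))
E
```

```text
h2 0.0523 [313.1 203.4] crop [336. 359.]
h2 0.025 [313.3 212.1] crop [338. 446.]
h0 0.0523 [339.  186.2] crop [595. 187.]
h0 0.025 [338.9 194.7] crop [594. 272.]
FL 0.0523 [296.6 202. ] crop [171. 345.]
FL 0.025 [297.  210.7] crop [175. 432.]
FR 0.0523 [325.7 210.1] crop [462. 426.]
FR 0.025 [325.7 218.9] crop [462. 514.]
BR 0.0523 [345.1 184.9] crop [656. 174.]
BR 0.025 [344.9 193.5] crop [654. 260.]
h2 far rim [338. 341.]
```

View pics/c9.png

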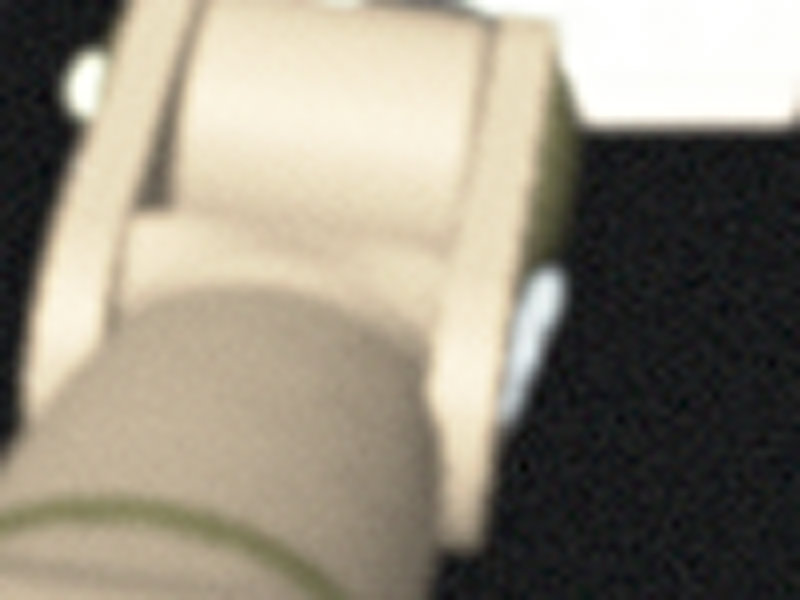

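Side crop: cover hole0 at (594,186) vs predicted (595,187), hole2 at (338,350) vs (336,350), corners agree too; the top view is blocked by the arm. Lowering the last 11 mm.

{"api": "drive_tool", "payload": {"motion": [{"translation": [0,0,0.4],"spin": 0,"gripper": 0},{"translation": [0,0,0.4],"spin": 0,"gripper": 0},{"translation": [0,0,0.3],"spin": 0,"gripper": 0},{"translation": [0,0,0],"spin": 0,"gripper": 0},{"translation": [0,0,0],"spin": 0,"gripper": 0},{"translation": [0,0,0],"spin": 0,"gripper": 0},{"translation": [0,0,0],"spin": 0,"gripper": 0},{"translation": [0,0,0],"spin": 0,"gripper": 0}]}}

```text
time: 15.75
position: [0.4434, 0.0496, 0.0613]
eef_rot: [180.0, -0.0, 66.7]
ft_force: [0.1, -0.1, -2.4]
finger_gap: 0.0092
grip_force: 40.0
```

```bash
python3 - <<'E'
from m import *
s=robot.sense();print(s["time"],s["position"],s["eef_rot"],s["finger_gap"],s["ft_force"],s["ft_torque"])
c=optics.get_image("side");z=s["position"][2]-.0267+.006;print("plate top z",z);blobs("side",c,(330,345,183,197),z,k=9,th=14)
blobs("side",c,(305,322,203,212),z,k=9,th=14,minA=.5)
g=cv2.cvtColor(c,6)
for v in range(203,216):print(v,g[v,306:322].tolist())
a=np.radians(-23.2);R=np.array([[np.cos(a),-np.sin(a)],[np.sin(a),np.cos(a)]]);c0=np.array([.4462,.0491])
for x,y in((0,-.048),(.028,.048),(-.04,-.06),(.04,-.06)):print(proj("side",[*(c0+R@[x,y]),z]).round(1))
E
```

```text
15.75 [0.44338516 0.04957333 0.0613003 ] [ 1.79991440e+02 -3.49299015e-03  6.66798112e+01] 0.009217072141381772 [ 0.08613996 -0.09842614 -2.3690951 ] [-0.00285131 -0.0322293  -0.0200753 ]
plate top z 0.04060030259930944
side px 330.2 195.3 A 3.1 [0.4684 0.0572 0.0406]
side px 342.8 192.2 A 13.1 [0.5007 0.0716 0.0406]
side px 338.7 190.0 A 18.3 [0.49   0.0816 0.0406]
side px 334.8 184.1 A 33.5 [0.4794 0.109  0.0406]
side px 309.8 209.9 A 21.0 [ 0.4195 -0.0065  0.0406]
side px 314.4 204.5 A 25.2 [0.4298 0.0163 0.0406]
203 [250, 250, 250, 250, 250, 251, 252, 186, 95, 102, 102, 142, 254, 248, 246, 249]
204 [250, 250, 250, 250, 250, 252, 253, 213, 131, 130, 111, 195, 254, 251, 250, 250]
205 [250, 250, 250, 250, 251, 248, 230, 211, 187, 209, 208, 250, 252, 250, 249, 249]
206 [250, 250, 250, 249, 237, 190, 162, 165, 163, 181, 221, 254, 250, 249, 249, 249]
207 [253, 252, 251, 249, 217, 229, 255, 255, 243, 217, 221, 252, 249, 249, 249, 248]
208 [227, 231, 248, 253, 248, 255, 255, 255, 255, 253, 245, 250, 249, 249, 249, 248]
209 [149, 161, 195, 215, 232, 251, 253, 255, 255, 253, 250, 249, 250, 249, 249, 249]
210 [255, 242, 181, 175, 155, 193, 199, 228, 232, 249, 253, 252, 251, 250, 249, 248]
211 [255, 255, 255, 255, 246, 242, 168, 158, 164, 197, 215, 230, 247, 247, 252, 250]
212 [255, 255, 255, 255, 255, 255, 242, 164, 159, 152, 177, 161, 193, 198, 223, 228]
213 [253, 255, 255, 255, 255, 255, 255, 251, 254, 255, 255, 246, 242, 177, 154, 157]
214 [203, 234, 236, 252, 252, 255, 255, 255, 255, 255, 255, 255, 255, 255, 255, 243]
215 [179, 178, 181, 199, 207, 234, 246, 254, 255, 255, 255, 255, 255, 255, 255, 255]
[313.2 207.1]
[339.  189.9]
[296.7 205.8]
[325.7 213.9]
```

Cover hole0 lies within 0.2 mm of its threaded hole and hole2 matches the prediction; the arm is still. Handing in.

```bash
python3 -c "
from station import robot
print(robot.close_job())"
```

```text
the job is handed in; nothing more can be done
None
```

I seated the plug foot down in the pocket and let it go, and handed the job in at about 16 s of the 64 s. The arm holds the cover level about 1 cm above the block, two-hole end over two-hole end; the two holes I could measure line up to within about 1 mm in the side view, the third was hidden from both cameras, and no verdict came back.

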